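# Drive the dowel pin out of the bored block with the slim drift

### The arm

A 6-joint arm with a two-finger parallel gripper is mounted at the origin on the work surface. World frame = base frame: x ahead of the robot, y to its left, z up, the work surface at z = 0. Lengths are in m, angles in rad, forces in N, time in s.
With the tool pointing down it reaches from about 0.275 to 0.75 m from the base axis. Payload 10.2 kg.
Tool frame: the origin (TCP) lies on the centre line of the jaws, within the pads' length; the fingertips stand 14 mm ahead of it and the grasp point (between the pads) lies 5 mm behind it; z points along the fingers, y is the line along which they close (so a half turn about z gives the same grasp; the last joint's range is limited). The gripper opens to 88 mm and grips with 3 to 60 N. Pads are 18 mm wide; open, the fingers measure 123 mm over their backs; the gripper's body (75 mm by 187 mm) begins 45 mm behind the grasp point.
Start: joints at [0.946, 0.313, 1.498, -0, 1.331, -0.223], TCP at [0.205, 0.483, 0.253] pointing down, gripper open.
Joint ranges: [-2.94, 2.94], [-0.97, 2.17], [0.19, 2.56], [-1.23, 4.37], [0.02, 3.11], [-2.88, 2.88]. Speed limits (rad/s): [2.39, 2.39, 3.01, 3.14, 3.14, 3.14].

### API

Orientations are given as a unit quaternion [x, y, z, w].
In Python, from cell import status, vision, ticket gives the robot as it stands.
- The arm moves only by the shell command python3 -m pendant 'ROWS' [OPENING] [FORCE]. ROWS is JSON, a list of rows, each a list of 6 numbers: the shift along the tool's x, y, z scaled (see below), then the turn, a rotation vector about the tool's x, y, z scaled (see below). A call has 1 to 12 rows; each row is the pose to reach, as a shift and turn from the pose commanded when the call began, along the tool's axes at that moment, turning the shorter way round; what a row does not reach only later rows make up. The controller multiplies each number of a shift by 0.5 m and each number of a turn by 180 degrees. A row lasts 1/10 s, in which the tool goes at most 50 mm and 8.59 degrees, less where a joint would pass 70% of its speed; a pose out of reach is approached as far as the arm can. A call with a number of a shift or a turn outside -1 to 1 is refused whole. A call with a gripper value outside its range is refused whole. OPENING is the opening, from 0 (shut) to 1 (fully open), set as the call begins (- or left out, the last holds). The fingers move at their own pace and stop on an object; FORCE is the grip in N (left out, the last holds). Time passes only in rows, so rows that repeat a pose let the fingers close. It gives the time, the measured TCP pose, the force, the opening and the grip force at its end, in the units of the state.
- status.observe(): the state, without advancing time (a new reading comes with each control period).
- vision.capture(name): name is "scene" or "top"; returns a dict with "pixels" (384x512x3 uint8, red, green, blue), "z_map" (384x512 float32, m along the optical axis (not along the pixel's ray), 0 where there is no reading), "intrinsics" (3x3 intrinsics, pixels), "k1" (the pictures are not rectified: a ray, as slopes to the right and down, at radius r is drawn at 1 + k1 r^2 times it, then the intrinsics apply), "rvec" (rotation vector, rad) and "tvec" (3), from world to camera coordinates, as OpenCV has them. Camera axes: x right, y down, z forward; pixel columns grow to the right and rows downward; lengths in m; the calibration is good to about 2 mm. A picture is of the moment at which its call begins.
- ticket.close_job(): hands the job in; it is judged then, once.
The state is a dict: "time_s": time; "joints": joint angles; "qvel": joint speeds; "joint_torque": joint torques, N m; "tcp_pos": TCP position; "ee_rot": TCP orientation; "wrist_force": force on the tool from outside, world axes, zero at the start; "torque": the same for the moment, N m; "finger_gap": finger opening in m; "grasp_force": force on a finger pad.
Only numpy, scipy, OpenCV 4.12 (cv2) and the standard library are available. Lean on these libraries where they do the work, as an engineer would, in place of code of your own. Each camera call takes 0.05 s, during which the arm holds its last target. There are 200 camera calls.

### The job

Take the long slim drift from the punch rack, feel its tip into the hole of the off-centre guide collar on top of the fixture, and with it push the stuck dowel pin down through the bore until it drops into the catch tray underneath. Then draw the drift out, hang it back in the rack hole it came from and let go. Use light touches: never lean hard on the fixture or the pin, and leave the other punches, the offcut and the bearing ring where they are.

Things in the scene. Friction and masses are not known exactly. Their poses are not given: they have to be found in the camera images.
- fixture: Press-out fixture, bolted down: a steel block 80 x 80 x 60 mm with a 27 mm vertical bore through its centre, its underside 70 mm above the bench on two cheek plates (104 mm wide overall along y), open at front and back. A round guide collar (see bore_top) sits on the block, a catch tray (see tray) lies below. Origin: on the bench under the bore's centre; z up, along the bore.
- bore_top (a point): Point on the bore's axis at the collar's flat top, 142 mm above the bench. The collar is steel, 43 mm across, 12 mm thick, with a central 11.6 mm through hole flaring to 14.6 mm over the top 2.5 mm. It is eccentric: collar and hole stand 4 mm off the bore's axis in a direction that varies and is NOT given by any pose (find it by sight or feel). Light touches do not turn it.
- tray (a point): Centre of the catch tray's floor under the bore, 6 mm above the bench; the tray is 150 x 120 mm (fixture x, y), its rim 24 mm above the bench.
- pin: Stuck steel dowel pin, 26 mm across, 30 mm long, upright in the bore, its top 22 to 38 mm below the collar's top. Sprung shoes hold it: sliding it down takes about 8 to 20 N (varies, less near the end) until its top is about 70 mm below the collar's top; then it falls into the tray and may topple. Any point of its top may be pushed. Origin: centre of its lower end, z along the pin.
- pin_center (a point): Middle of the dowel pin.
- drift: Long slim drift of dark steel, 155 mm, 0.15 kg: below a round shank 10 mm across and 95 mm long (foot chamfered 1.5 mm), above it a round handle 22 mm across and 60 mm long. It hangs upright in one of the rack's three holes, the handle's shoulder on the rack plate, tip 15 mm above the bench. Origin: centre of the tip, z towards the handle.
- drift_grip (a point): Middle of the drift's handle, on its axis, 125 mm above the tip: the place to grip, fingers closing across the rack (along the rack's x).
- rack: Wooden punch rack, fixed: a plate 50 x 180 mm (x, y), 12 mm thick, its top 110 mm above the bench, on two end boards, with three through holes of 17 mm at y = -58, 0 and +58 mm; shanks are seen hanging below the plate. Origin: on the bench under the plate's centre.
- fat_punch: Another punch in the rack with the same handle but a 14 mm shank, too thick for the collar; like the other handles its top is 170 mm above the bench, so lift the drift well clear of it. Not to be used. Origin: its tip.
- short_punch: Another punch in the rack with the same handle but a shank of only 45 mm, too short. Not to be used. Origin: its tip.
- offcut: Aluminium offcut block 60 x 35 x 25 mm lying on the bench between robot and task. Leave. Origin: its underside.
- bearing_ring: Steel bearing ring 52 mm across, 15 mm high, lying beyond the task's things. Leave. Origin: its underside.

How it is judged:
On the way, in this order (a step that is already met when the one before it is completed fails the run):
1. the drift's tip is through the guide collar, over the pin that is still held in the bore (z of drift in the frame of fixture below 0.132 m and horizontal distance between drift and fixture below 0.01 m and distance of pin_center from where it was at the start of the episode below 0.012 m), for 0.05 s.
2. the pin has left the bore and lies in the tray while the drift is still in the bore (z of pin_center in the frame of fixture below 0.035 m and horizontal distance between pin_center and fixture below 0.07 m and z of drift in the frame of fixture below 0.125 m and horizontal distance between drift and fixture below 0.012 m), for 0.05 s.
At the end, for the whole second after the job is handed in: The pin lies at rest in the catch tray (its middle less than 35 mm above the bench and within 70 mm of the bore's axis), and the drift hangs upright (within 0.1 rad), at rest and released, in the rack hole it came from (tip within 12 mm of where it was) (z of pin_center in the frame of fixture below 0.035 m and horizontal distance between pin_center and fixture below 0.07 m and linear speed of pin below 0.03 m/s and distance of drift from where it was at the start of the episode below 0.012 m and angle between drift's own z axis and vertical below 0.1 rad and linear speed of drift below 0.02 m/s); the robot touches nothing.
It fails at once if the drift is pressed on the fixture or its collar with more than 30 N (contact force between drift and fixture above 30 N).
It fails at once if the drift is pressed on the pin with more than 30 N (contact force between drift and pin above 30 N).
It fails at once if the robot leans on the fixture with more than 15 N (contact force between the arm and fixture above 15 N).
It fails at once if another punch is lifted or pushed out of place by more than 30 mm (distance of any of fat_punch, short_punch from where it was at the start of the episode above 0.03 m).
It fails at once if the offcut or the bearing ring is displaced by more than 30 mm (distance of any of offcut, bearing_ring from where it was at the start of the episode above 0.03 m).
It also fails if it takes over 72 s, if anything falls off the work surface, if the arm or the gripper's body presses on something with over 40 N, if the wrist force passes 120 N, or if a joint passes its speed limit or range.

## Working session

There is one attempt and no reset: what is moved stays moved. The work goes in short steps, Python scripts to look and compute and a shell command to move; the robot and the scene stay as the last step left them, time stands still between calls to the robot, and variables do not carry over. Pictures are saved under pics/ and viewed, at most 10 in all, crops included, and the job is handed in when it is done.

```bash
ls; mkdir -p pics; cat > h.py <<'E'
import numpy as np,cv2
from scipy.spatial.transform import Rotation as R
from cell import status,vision
def cap(n):
    c=vision.capture(n);np.savez(f'{n}.npz',**{k:np.asarray(v) for k,v in c.items()});return c
def cloud(c):
    K=np.asarray(c['intrinsics']);k1=float(c['k1']);h,w=c['z_map'].shape
    v,u=np.mgrid[:h,:w].astype(float)
    p=cv2.undistortPoints(np.stack([u.ravel(),v.ravel()],1)[:,None],K,np.array([k1,0,0,0.]))[:,0]
    z=np.asarray(c['z_map']).ravel()
    X=np.c_[p*z[:,None],z]
    Rm=cv2.Rodrigues(np.asarray(c['rvec'],float))[0]
    return ((X-np.asarray(c['tvec']).ravel())@Rm).reshape(h,w,3)
def save(c,f,crop=None):
    im=np.asarray(c['pixels'])[...,::-1]
    if crop: 
        a,b,d,e=crop;im=cv2.resize(im[b:e,a:d],None,fx=3,fy=3,interpolation=cv2.INTER_CUBIC)
    cv2.imwrite('pics/'+f,im)
E
python3 - <<'E'
from h import *
s=status.observe();print(s)
for n in('scene','top'):
    c=cap(n);save(c,n+'.png');print(n,c['intrinsics'],c['k1'],c['rvec'],c['tvec'])
E
```

```text
pics
{'time_s': 0.0, 'joints': array([ 9.45578998e-01,  3.13452826e-01,  1.49840697e+00, -3.10872074e-05,
        1.33097333e+00, -2.23362313e-01]), 'qvel': array([-4.92427403e-04,  7.11039110e-05,  1.14272920e-03, -9.35736343e-04,
        7.84920826e-04,  4.64623875e-04]), 'joint_torque': array([ 3.86631873e-04, -4.02209044e+01, -2.52273256e+01,  6.94726291e-02,
        3.51824553e-02, -1.56262768e-04]), 'tcp_pos': array([0.20521219, 0.48299873, 0.25217094]), 'ee_rot': array([ 1.99574599e-01,  9.79882439e-01, -5.71452646e-04, -2.41575762e-04]), 'wrist_force': array([-0.07236645,  0.56856767, -0.9603516 ]), 'torque': array([ 0.0040462 , -0.01095029, -0.03053523]), 'grasp_force': 0.0, 'finger_gap': 0.08824741755386148}
scene [[366.59545259   0.         254.26686487]
 [  0.         366.59545259 187.28356005]
 [  0.           0.           1.        ]] -0.06457261734288282 [ 2.48021571  0.94923893 -0.22513612] [-0.40651912 -0.25527263  0.9258788 ]
top [[422.11454872   0.         248.8903301 ]
 [  0.         422.11454872 189.71653185]
 [  0.           0.           1.        ]] -0.05031101881321945 [ 2.20696247 -2.00985693  0.21436548] [-0.02394323  0.57290445  0.81215043]
```

View pics/scene.png

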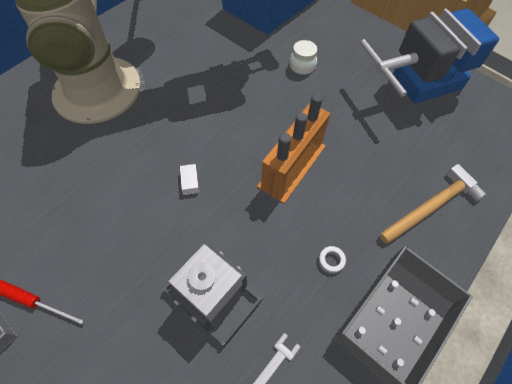

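View pics/top.png

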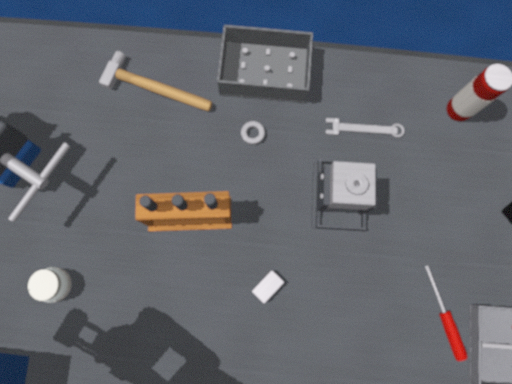

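```bash
python3 - <<'E'
from h import *
S=dict(np.load('scene.npz'));T=dict(np.load('top.npz'))
def big(c,b,f):
    im=np.asarray(c['pixels'])[...,::-1][b[1]:b[3],b[0]:b[2]]
    return cv2.resize(im,(400,400),interpolation=cv2.INTER_CUBIC)
im=np.vstack([np.hstack([big(S,(250,90,340,210),1)[:300],big(S,(165,240,245,320),1)[:300]])]);
a=np.hstack([cv2.resize(S['pixels'][85:205,245:345],(400,480)),cv2.resize(S['pixels'][235:331,160:240],(400,480))])
cv2.imwrite('pics/c1.png',a[...,::-1])
a=np.hstack([cv2.resize(T['pixels'][175:245,125:241],(464,280)),cv2.resize(T['pixels'][150:240,310:390],(320,360))[:280]])
cv2.imwrite('pics/c2.png',a[...,::-1])
for n,c in(('S',S),('T',T)):
    P=cloud(c);
    z=P[...,2]; ok=c['z_map']>0
    for nm,lo,hi in(('handletop',.163,.178),('rackplate',.104,.115),('collar',.138,.147),('block',.126,.134)):
        m=((z>lo)&(z<hi)&ok&(P[...,0]>.1)).astype(np.uint8)
        k,l,st,_=cv2.connectedComponentsWithStats(m)
        for i in range(1,k):
            if st[i,4]>12:
                q=P[l==i];print(n,nm,st[i].tolist(),q.mean(0).round(4),(q.min(0)).round(3),q.max(0).round(3))
E
```

```text
S handletop [441, 8, 58, 42, 1148] [0.6442 0.6295 0.1706] [0.568 0.575 0.163] [0.711 0.696 0.177]
S handletop [410, 12, 57, 45, 1252] [0.602  0.5452 0.1704] [0.532 0.494 0.163] [0.67  0.604 0.178]
S handletop [82, 53, 13, 9, 46] [ 0.1023 -0.0188  0.1722] [ 0.1   -0.033  0.164] [ 0.106 -0.004  0.178]
S handletop [310, 93, 12, 11, 100] [0.5141 0.2069 0.1692] [0.504 0.198 0.163] [0.523 0.22  0.173]
S handletop [296, 113, 12, 11, 106] [0.523  0.1504 0.1694] [0.511 0.142 0.163] [0.533 0.163 0.173]
S handletop [279, 133, 13, 12, 111] [0.53   0.0932 0.1693] [0.519 0.084 0.163] [0.54  0.104 0.174]
S rackplate [360, 41, 47, 56, 205] [0.5431 0.4308 0.1114] [0.457 0.393 0.104] [0.623 0.475 0.115]
S rackplate [402, 42, 10, 13, 45] [0.5513 0.5342 0.1096] [0.533 0.523 0.104] [0.569 0.547 0.115]
S rackplate [456, 58, 31, 9, 94] [0.6874 0.6032 0.1091] [0.656 0.585 0.104] [0.711 0.642 0.115]
S rackplate [388, 60, 61, 17, 207] [0.6077 0.4967 0.1098] [0.555 0.44  0.104] [0.66  0.541 0.115]
S rackplate [302, 102, 8, 14, 44] [0.4924 0.2189 0.1105] [0.484 0.206 0.109] [0.503 0.239 0.112]
S rackplate [262,
[... 2645 characters left out ...]
.115]
T rackplate [0, 365, 2, 11, 19] [0.1852 0.4508 0.1071] [0.176 0.449 0.104] [0.192 0.454 0.113]
T collar [475, 75, 22, 24, 90] [ 0.8052 -0.4193  0.1424] [ 0.789 -0.448  0.138] [ 0.836 -0.407  0.147]
T collar [0, 126, 16, 26, 78] [0.6126 0.5049 0.1423] [0.587 0.495 0.138] [0.638 0.517 0.147]
T collar [346, 172, 22, 22, 353] [ 0.5877 -0.1716  0.1428] [ 0.567 -0.192  0.138] [ 0.609 -0.151  0.147]
T block [472, 76, 21, 24, 79] [ 0.806  -0.4178  0.1297] [ 0.79  -0.447  0.126] [ 0.839 -0.407  0.134]
T block [0, 129, 18, 28, 79] [0.6078 0.5074 0.13  ] [0.579 0.496 0.126] [0.637 0.522 0.134]
T block [332, 161, 43, 45, 1344] [ 0.5898 -0.1669  0.131 ] [ 0.549 -0.209  0.126] [ 0.632 -0.127  0.134]
```

View pics/c1.png

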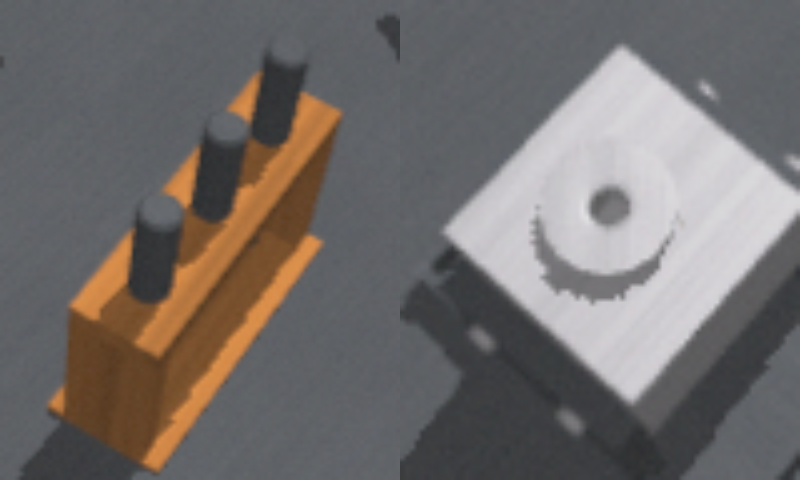

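View pics/c2.png

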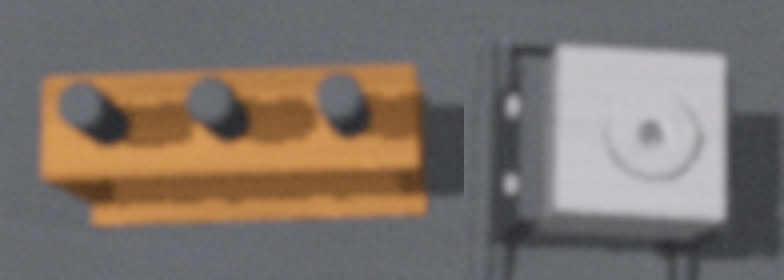

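```bash
python3 - <<'E'
from h import *
S=dict(np.load('scene.npz'));T=dict(np.load('top.npz'))
c0=np.array([.5210,.1521]);a=.135;Y=np.array([-np.sin(a),np.cos(a)]);X=np.array([np.cos(a),np.sin(a)])
for n,c in(('S',S),('T',T)):
    Rm=cv2.Rodrigues(c['rvec'])[0];print(n,'cam',-Rm.T@c['tvec'])
    P=cloud(c);d=P[...,:2]-c0;x=d@X;y=d@Y;z=P[...,2]
    m=(abs(x)<.05)&(abs(y)<.1)&(c['z_map']>0)
    # plate extent
    mp=m&(abs(z-.11)<.003);print('plate x',x[mp].min(),x[mp].max(),'y',y[mp].min(),y[mp].max())
    mi=m&(abs(y)<.078)&(z>.012)&(z<.095)
    print(mi.sum());v,u=np.nonzero(mi)
    for yy in np.arange(-.078,.078,.006):
        q=mi&(y>=yy)&(y<yy+.006)
        if q.any():print(round(yy+.003,3),q.sum(),'x',np.percentile(x[q],[0,50,100]).round(3),'z',np.percentile(z[q],[0,50,100]).round(3))
    # interior pixels: plot
a=cv2.resize(S['pixels'][125:205,255:335],(640,640),interpolation=cv2.INTER_NEAREST).astype(float)
a=np.clip(a*1.8,0,255).astype(np.uint8)
cv2.imwrite('pics/c3.png',a[:600,:,::-1])
E
```

```text
S cam [ 0.74224329 -0.23798876  0.69289949]
plate x -0.025255085909990732 0.02607750667449081 y -0.09065110336307755 0.09075687671408063
23
-0.075 1 x [0.025 0.025 0.025] z [0.094 0.094 0.094]
0.057 2 x [0.008 0.008 0.008] z [0.017 0.018 0.019]
0.075 20 x [0.008 0.021 0.026] z [0.014 0.049 0.088]
T cam [0.39422557 0.01763745 0.91249999]
plate x -0.025903425275612017 0.024718441718634895 y -0.08677773336498582 0.0917982686433165
9
-0.075 9 x [-0.026 -0.026 -0.025] z [0.021 0.057 0.087]
```

View pics/c3.png

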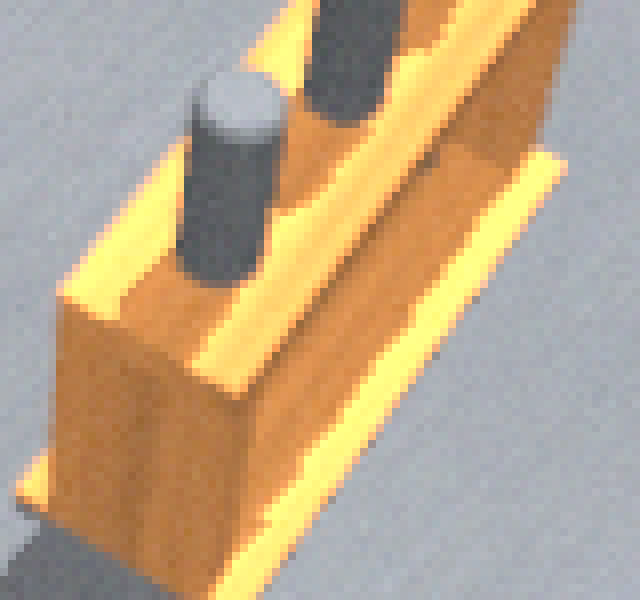

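```bash
cat >> h.py <<'E'
def ray(c,u,v,z):
    K=np.asarray(c['intrinsics'])
    p=cv2.undistortPoints(np.array([[[u,v]]],float),K,np.array([float(c['k1']),0,0,0.]))[0,0]
    Rm=cv2.Rodrigues(np.asarray(c['rvec'],float))[0];o=-Rm.T@np.asarray(c['tvec']).ravel();d=Rm.T@np.array([p[0],p[1],1])
    return (o+d*(z-o[2])/d[2])
def proj(c,P):
    return cv2.projectPoints(np.array([P],float),np.asarray(c['rvec'],float),np.asarray(c['tvec'],float),np.asarray(c['intrinsics']),np.array([float(c['k1']),0,0,0.]))[0][0,0]
def go(pos,yaw=None,tilt=None):
    """row for target TCP pos; yaw = angle of tool y in world (tool down)"""
    s=status.observe();A=R.from_quat(s['ee_rot'])
    if yaw is None: B=A
    else:
        y=np.array([np.cos(yaw),np.sin(yaw),0]);z=np.array([0,0,-1.])
        B=R.from_matrix(np.c_[np.cross(y,z),y,z])
    if tilt is not None: B=R.from_rotvec(tilt)*B
    print('row',(A.inv().apply(np.array(pos)-s['tcp_pos'])/.5).round(4).tolist(),((A.inv()*B).as_rotvec()/np.pi).round(4).tolist(),'from',s['tcp_pos'].round(4))
E
python3 - <<'E'
from h import *
S=dict(np.load('scene.npz'));T=dict(np.load('top.npz'))
for n,c,hb in(('S',S,(202,276)),('T',T,(357,183))):
    P=cloud(c);z=P[...,2]
    m=((z>.1665)&(z<.1735)&(P[...,0]>.48)&(P[...,0]<.56)&(P[...,1]>.05)&(P[...,1]<.25)).astype(np.uint8)
    k,l,st,ce=cv2.connectedComponentsWithStats(m)
    for i in range(1,k):
        if st[i,4]>20: print(n,'top',st[i,4],ray(c,*ce[i],.17).round(4))
    m=((abs(z-.1425)<.004)&(abs(P[...,0]-.59)<.03)&(abs(P[...,1]+.173)<.03)).astype(np.uint8)
    cn=max(cv2.findContours(m,0,1)[0],key=len);e=cv2.fitEllipse(cn);print('collar',e,ray(c,*e[0],.142).round(4))
    g=cv2.cvtColor(c['pixels'],cv2.COLOR_RGB2GRAY).astype(float)
    u,v=hb;w=g[v-5:v+6,u-5:u+6];ww=np.clip(np.percentile(w,70)-w-12,0,None);yy,xx=np.mgrid[v-5:v+6,u-5:u+6]
    cu,cv_=(ww*xx).sum()/ww.sum(),(ww*yy).sum()/ww.sum();print('hole',cu,cv_,ray(c,cu,cv_,.142).round(4))
    print(w.astype(int))
    m=(abs(z-.130)<.003)&(abs(P[...,0]-.59)<.06)&(abs(P[...,1]+.173)<.06)
    pts=P[m][:,:2].astype(np.float32);print('block rect',cv2.minAreaRect(pts))
go([.5275,.0955,.235],.135)
E
```

```text
S top 82 [0.5134 0.208  0.17  ]
S top 94 [0.5228 0.151  0.17  ]
S top 100 [0.53   0.0936 0.17  ]
collar ((201.17446899414062, 275.7707214355469), (25.61164665222168, 27.44032096862793), 47.29009246826172) [ 0.5882 -0.1739  0.142 ]
hole 201.3657253599114 275.6791251384275 [ 0.5884 -0.1736  0.142 ]
[[205 201 196 192 187 186 193 191 199 206 206]
 [208 197 190 161 141 145 148 181 188 205 207]
 [209 183 138 119  99 109 108 133 177 195 207]
 [208 147  94  95  99 109 109 106 148 190 206]
 [195 114  93  95 108 119 119 115 112 184 200]
 [184 106  97 106 119 121 122 121 123 185 199]
 [198 109 101 119 122 123 122 118 119 187 204]
 [223 149 116 120 121 120 123 131 166 197 207]
 [220 205 153 124 119 123 144 171 189 207 209]
 [209 206 195 181 160 173 179 190 201 208 208]
 [207 205 203 196 187 194 200 202 202 210 206]]
block rect ((0.5911708474159241, -0.17124655842781067), (0.08124472945928574, 0.08095632493495941), 2.035198211669922)
T top 114 [0.5272 0.0976 0.17  ]
T top 114 [0.5123 0.2109 0.17  ]
T top 101 [0.5197 0.1545 0.17  ]
collar ((356.4888610839844, 182.6356964111328), (20.71531295776367
[... 159 characters left out ...]
 194 195 194 194 192 191]
 [195 192 191 188 184 186 192 196 197 191 189]
 [194 186 179 164 157 163 175 194 199 196 191]
 [191 181 159 143 132 136 158 187 200 199 192]
 [190 171 151 137 130 135 144 173 198 203 195]
 [186 169 148 134 135 132 143 163 193 200 198]
 [187 175 154 137 141 145 147 162 189 198 196]
 [190 179 165 148 156 162 159 174 190 198 197]
 [189 186 179 172 172 175 179 186 192 198 196]
 [191 187 187 184 185 185 189 193 194 194 196]
 [188 190 189 191 191 193 194 195 193 193 193]]
block rect ((0.5905708074569702, -0.16873803734779358), (0.08167282491922379, 0.08057431131601334), 1.525685429573059)
row [-0.8964, -0.4612, 0.0347] [-0.0004, 0.0001, 0.3291] from [0.2052 0.483  0.2522]
```

```bash
python3 -m pendant '[[-0.8964,-0.4612,0.0,0,0,0.329],[-0.8964,-0.4612,0.0,0,0,0.329],[-0.8964,-0.4612,0.0,0,0,0.329],[-0.8964,-0.4612,0.0,0,0,0.329],[-0.8964,-0.4612,0.0,0,0,0.329],[-0.8964,-0.4612,0.0,0,0,0.329],[-0.8964,-0.4612,0.0,0,0,0.329],[-0.8964,-0.4612,0.0,0,0,0.329],[-0.8964,-0.4612,0.0,0,0,0.329],[-0.8964,-0.4612,0.0,0,0,0.329],[-0.8964,-0.4612,0.0347,0,0,0.329],[-0.8964,-0.4612,0.0347,0,0,0.329]]' 1; python3 -c "
from h import *
go([.5286,.0956,.137],.135)"
```

```text
time_s: 1.3
tcp_pos: [0.5273, 0.0945, 0.233]
ee_rot: [0.659, 0.753, -0.001, -0.002]
wrist_force: [-0.1, 1.0, -0.2]
finger_gap: 0.0885
grasp_force: 0.0
row [0.0016, 0.0038, 0.1921] [-0.0015, -0.0003, -0.0006] from [0.5273 0.0945 0.233 ]
```

```bash
python3 -m pendant '[[0.0,0.003,0.08,0,0,0],[0.0,0.003,0.14,0,0,0],[0.0,0.003,0.18,0,0,0],[0.0,0.003,0.192,0,0,0],[0.0,0.003,0.192,0,0,0]]' && python3 -m pendant '[[0,0,0,0,0,0],[0,0,0,0,0,0],[0,0,0,0,0,0],[0,0,0,0,0,0],[0,0,0,0,0,0],[0,0,0,0,0,0]]' 0 30; python3 -c "
from h import *
go([.5286,.0956,.137],.135)"
```

```text
time_s: 1.8
tcp_pos: [0.5288, 0.0965, 0.1396]
ee_rot: [0.657, 0.754, -0.0, -0.0]
wrist_force: [-0.8, 0.4, 0.8]
finger_gap: 0.088
grasp_force: 0.0
time_s: 2.4
tcp_pos: [0.5291, 0.0959, 0.1394]
ee_rot: [0.658, 0.753, 0.0, 0.0]
wrist_force: [-0.3, -0.7, -0.6]
finger_gap: 0.0422
grasp_force: 0.0
row [-0.0004, -0.0011, 0.0049] [0.0, 0.0, 0.0001] from [0.5291 0.0959 0.1394]
```

```bash
python3 -m pendant '[[0,0,0,0,0,0],[0,0,0,0,0,0],[0,0,0,0,0,0],[0,0,0,0,0,0]]' && python3 -m pendant '[[0,0,-0.004,0,0,0],[0,0,-0.008,0,0,0],[0,-0.004,-0.008,-0.014,0,0],[0,-0.0077,-0.008,-0.028,0,0],[0,-0.0077,-0.008,-0.028,0,0]]';  python3 - <<'E'
from h import *
c=cap('scene');save(c,'s2.png')
a=cv2.resize(c['pixels'][85:205,245:345],(500,600));a=np.clip(a*1.7,0,255).astype(np.uint8);cv2.imwrite('pics/s2.png',a[...,::-1])
P=cloud(c);d=P[...,:2]-np.array([.5210,.1521]);a=.135;x=d@[np.cos(a),np.sin(a)];y=d@[-np.sin(a),np.cos(a)];z=P[...,2]
m=(abs(x)<.03)&(abs(y)<.078)&(z>.011)&(z<.097)
for u in zip(*np.nonzero(m)):print(u,x[u].round(4),y[u].round(4),z[u].round(4),c['pixels'][u])
E
```

```text
time_s: 2.8
tcp_pos: [0.5291, 0.0959, 0.1393]
ee_rot: [0.658, 0.753, -0.0, -0.0]
wrist_force: [-1.1, 0.1, 0.2]
finger_gap: 0.0209
grasp_force: 30.0
time_s: 3.3
tcp_pos: [0.5247, 0.0954, 0.1435]
ee_rot: [0.657, 0.753, 0.033, 0.029]
wrist_force: [0.2, 0.5, -1.6]
finger_gap: 0.0209
grasp_force: 30.0
(np.int64(174), np.int64(287)) 0.0249 -0.0777 0.0945 [116  77  43]
(np.int64(180), np.int64(286)) 0.025 -0.0775 0.0715 [121  82  47]
(np.int64(191), np.int64(284)) 0.0247 -0.077 0.025 [125  84  50]
```

View pics/s2.png

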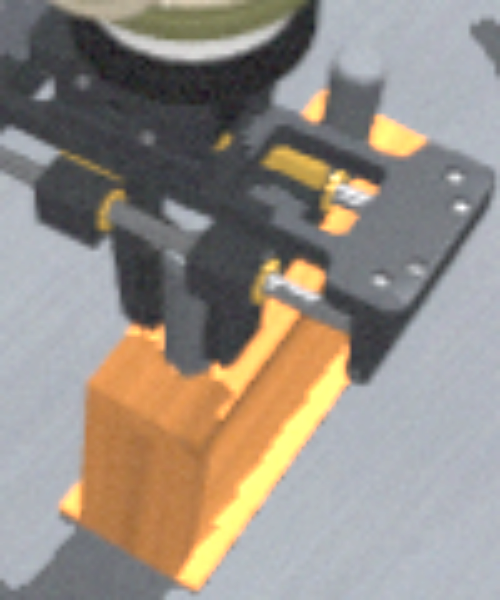

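```bash
python3 - <<'E'
from h import *
c=dict(np.load('scene.npz'))
s=status.observe();A=R.from_quat(s['ee_rot']);ax=A.apply([0,0,1])
g=s['tcp_pos']-ax*.0
print('tcp',g,ax, s['wrist_force'])
# axis point; shoulder at z~.114 -> tip length
for L in (.03,.05,.07,.09,.1,.11,.118):
    p=g+ax*L; q=p+np.array([.005,-.003,0])
    u=proj(c,q).round().astype(int);print(L,p.round(4),u,c['pixels'][u[1],u[0]], cloud(c)[u[1],u[0]].round(3))
E
```

```text
tcp [0.52510267 0.09533622 0.14362837] [ 0.0864272   0.01172433 -0.99618918] [ 0.76572758 -0.06167908 -1.5152246 ]
0.03 [0.5277 0.0957 0.1137] [283 157] [57 57 61] [0.536 0.086 0.124]
0.05 [0.5294 0.0959 0.0938] [283 163] [136  89  51] [0.54  0.084 0.11 ]
0.07 [0.5312 0.0962 0.0739] [283 169] [118  81  46] [0.549 0.074 0.11 ]
0.09 [0.5329 0.0964 0.054 ] [283 174] [101  68  39] [0.554 0.067 0.107]
0.1 [0.5337 0.0965 0.044 ] [283 177] [110  74  48] [0.556 0.066 0.098]
0.11 [0.5346 0.0966 0.034 ] [283 180] [108  74  44] [0.557 0.067 0.087]
0.118 [0.5353 0.0967 0.0261] [283 182] [110  73  45] [0.558 0.066 0.081]
```

```bash
python3 -m pendant '[[0,0.0077,0,0.014,0,0],[0,0.0077,0.0,0.028,0,0],[0,0.0077,0.0,0.028,0,0],[0,0.0077,0.007,0.028,0,0],[0,0.0077,0.0075,0.028,0,0]]' && python3 -m pendant '[[0,0,0,0,0,0],[0,0,0,0,0,0],[0,0,0,0,0,0],[0,0,0,0,0,0],[0,0,0,0,0,0]]' 0.8 30; python3 -c "
from h import *
print(status.observe()['tcp_pos'])
go([.5210,.1525,.235],.135)
go([.5210,.1525,.139],.135)"
```

```text
time_s: 3.85
tcp_pos: [0.5293, 0.0959, 0.1395]
ee_rot: [0.658, 0.753, 0.0, -0.0]
wrist_force: [-0.1, -0.4, -1.3]
finger_gap: 0.0211
grasp_force: 30.0
time_s: 4.35
tcp_pos: [0.5295, 0.0959, 0.1401]
ee_rot: [0.658, 0.753, 0.0, 0.0]
wrist_force: [-0.6, -0.4, -0.0]
finger_gap: 0.0591
grasp_force: 0.0
[0.52951208 0.09590873 0.14009731]
row [0.1144, -0.0015, -0.1898] [0.0001, 0.0, 0.0001] from [0.5295 0.0959 0.1401]
row [0.1144, -0.0016, 0.0022] [0.0001, 0.0, 0.0001] from [0.5295 0.0959 0.1401]
```

```bash
python3 -m pendant '[[0.03,-0.0015,-0.01,0,0,0],[0.08,-0.0015,-0.01,0,0,0],[0.1144,-0.0015,0.0,0,0,0],[0.1144,-0.0015,0.002,0,0,0]]' && python3 -m pendant '[[0,0,0,0,0,0],[0,0,0,0,0,0],[0,0,0,0,0,0],[0,0,0,0,0,0],[0,0,0,0,0,0],[0,0,0,0,0,0],[0,0,0,0,0,0],[0,0,0,0,0,0]]' 0 30 && python3 -m pendant '[[0,0,-0.004,0,0,0],[0,0,-0.008,0,0,0],[0,-0.004,-0.008,-0.014,0,0],[0,-0.0077,-0.008,-0.028,0,0],[0,-0.0077,-0.008,-0.028,0,0]]';  python3 - <<'E'
from h import *
c=cap('scene')
a=cv2.resize(c['pixels'][85:205,245:345],(500,600));a=np.clip(a*1.7,0,255).astype(np.uint8);cv2.imwrite('pics/s3.png',a[...,::-1])
P=cloud(c);d=P[...,:2]-np.array([.5210,.1521]);a=.135;x=d@[np.cos(a),np.sin(a)];y=d@[-np.sin(a),np.cos(a)];z=P[...,2]
m=(abs(x)<.03)&(abs(y)<.078)&(z>.011)&(z<.097)
for u in zip(*np.nonzero(m)):print(u,x[u].round(4),y[u].round(4),z[u].round(4),c['pixels'][u])
s=status.observe();A=R.from_quat(s['ee_rot']);ax=A.apply([0,0,1])
for L in (.08,.1,.118):
    p=s['tcp_pos']+ax*L; q=p+np.array([.005,-.003,0])
    u=proj(c,q).round().astype(int);print(L,p.round(4),u,c['pixels'][u[1],u[0]], P[u[1],u[0]].round(3))
E
```

```text
time_s: 4.75
tcp_pos: [0.5202, 0.1548, 0.139]
ee_rot: [0.657, 0.754, -0.0, -0.0]
wrist_force: [0.2, -0.0, 0.6]
finger_gap: 0.0703
grasp_force: 0.0
time_s: 5.55
tcp_pos: [0.521, 0.1524, 0.1389]
ee_rot: [0.658, 0.753, -0.0, -0.0]
wrist_force: [-0.8, -0.4, 0.3]
finger_gap: 0.0207
grasp_force: 30.0
time_s: 6.05
tcp_pos: [0.5165, 0.152, 0.1431]
ee_rot: [0.657, 0.753, 0.033, 0.029]
wrist_force: [0.2, 0.8, -1.2]
finger_gap: 0.0211
grasp_force: 30.0
(np.int64(127), np.int64(323)) 0.0226 0.0775 0.0745 [108  71  42]
(np.int64(128), np.int64(321)) 0.019 0.0774 0.0686 [108  75  48]
(np.int64(129), np.int64(323)) 0.024 0.0769 0.0692 [107  69  40]
(np.int64(131), np.int64(321)) 0.0208 0.0775 0.0593 [109  75  42]
(np.int64(132), np.int64(319)) 0.017 0.0776 0.0527 [110  74  44]
(np.int64(133), np.int64(322)) 0.024 0.0779 0.0541 [109  72  44]
(np.int64(134), np.int64(319)) 0.0181 0.0777 0.0463 [112  75  44]
(np.int64(135), np.int64(319)) 0.0187 0.0778 0.0429 [112  76  45]
(np.int64(136), np.int64(318)) 0.0174 0.0768 0.0395 [110  75  43]
(np.int64(138), np.int64(316)) 0.0139 0.0776 0.0284 [111  75  46
[... 1260 characters left out ...]
98)) 0.0132 -0.0012 0.0288 [80 67 60]
(np.int64(163), np.int64(295)) 0.0076 -0.003 0.0222 [75 57 50]
(np.int64(163), np.int64(296)) 0.0099 -0.0033 0.0247 [66 62 63]
(np.int64(163), np.int64(297)) 0.0125 -0.0042 0.028 [68 65 59]
(np.int64(163), np.int64(298)) 0.0138 -0.0016 0.0259 [89 69 55]
(np.int64(164), np.int64(297)) 0.0129 -0.004 0.0242 [110  79  55]
(np.int64(180), np.int64(286)) 0.025 -0.0776 0.0717 [119  82  46]
(np.int64(186), np.int64(285)) 0.0252 -0.0776 0.0477 [122  82  45]
0.08 [0.5238 0.1529 0.0635] [297 152] [114  77  42] [0.543 0.123 0.108]
0.1 [0.5255 0.1532 0.0436] [297 158] [92 64 38] [0.552 0.112 0.108]
0.118 [0.5271 0.1534 0.0256] [296 163] [66 62 63] [0.531 0.15  0.025]
```

View pics/s3.png

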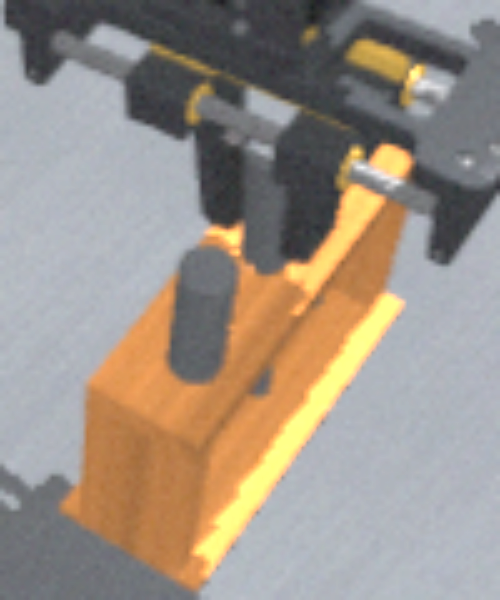

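```bash
python3 - <<'E'
from h import *
c=cap('scene');s=status.observe();A=R.from_quat(s['ee_rot']);ax=A.apply([0,0,1]);p=s['tcp_pos']+ax*.118
Rm=cv2.Rodrigues(np.asarray(c['rvec']))[0];xr=np.cross(ax,p-(-Rm.T@np.asarray(c['tvec'])));xr/=np.linalg.norm(xr)
for r in(-7,-5,0,5,7):print(r,proj(c,p+xr*r*1e-3).round(2))
print(np.asarray(c['pixels'])[158:167,290:303,0])
E
python3 -m pendant '[[0,0.004,0,0.014,0,0],[0,0.0077,0,0.028,0,0],[0,0.0077,0,0.028,0,0],[0.003,0.0077,0,0.028,0,0],[0.006,0.0077,0,0.028,0,0],[0.006,0.0077,0,0.028,0,0],[0.006,0.0077,0,0.028,0,0]]'
python3 -m pendant '[[-0.006,0,0,0,0,0],[-0.012,0,0,0,0,0],[-0.012,0,0,0,0,0],[-0.012,0,0,0,0,0]]'
```

```text
-7 [292.35 160.64]
-5 [293.27 160.69]
0 [295.57 160.83]
5 [297.88 160.96]
7 [298.81 161.01]
[[122 117 113 117 120 120 108  95  85  95 124 129 133]
 [118 114 116 121 118 113  99  86  67  93 130 133 134]
 [116 115 117 119 115 103  88  72  62  97 134 137 129]
 [114 119 118 117 104  91  76  51  67 106 136 131 131]
 [119 121 120 111  98  82  61  58  68 112 133 131 131]
 [121 119 113 102  89  78  65  64  85 121 132 131 130]
 [121 113 107 100 113 118 100 105 113 130 129 134 133]
 [118 107  93 109 121 128 132 137 132 129 129 134 136]
 [113  99 102 116 126 132 135 134 131 130 132 133 132]]
time_s: 6.85
tcp_pos: [0.5203, 0.1553, 0.1433]
ee_rot: [0.658, 0.753, -0.0, 0.0]
wrist_force: [-0.3, -1.7, -2.5]
finger_gap: 0.0211
grasp_force: 30.0
time_s: 7.25
tcp_pos: [0.5213, 0.1496, 0.1434]
ee_rot: [0.658, 0.753, 0.0, -0.0]
wrist_force: [-0.8, 0.3, -1.3]
finger_gap: 0.0209
grasp_force: 30.0
```

```bash
python3 -m pendant '[[0.006,0,0,0,0,0],[0.006,0,-0.06,0,0,0],[0.006,0,-0.14,0,0,0],[0.006,0,-0.22,0,0,0],[0.006,0,-0.28,0,0,0],[0.006,0,-0.335,0,0,0],[0.006,0,-0.335,0,0,0]]' - 45; python3 -c "
from h import *
go([.588,-.1727,.310],.135)"
```

```text
time_s: 7.95
tcp_pos: [0.5219, 0.1527, 0.3143]
ee_rot: [0.658, 0.753, 0.002, 0.003]
wrist_force: [-0.7, 0.6, -0.5]
finger_gap: 0.0207
grasp_force: 45.0
row [-0.6627, 0.043, 0.0094] [0.0022, 0.0002, 0.0002] from [0.5219 0.1527 0.3143]
```

```bash
python3 -m pendant '[[-0.08,0.005,0,0,0,0],[-0.16,0.01,0.0,0,0,0],[-0.25,0.016,0,0,0,0],[-0.34,0.022,0,0,0,0],[-0.43,0.028,0,0,0,0],[-0.52,0.034,0,0,0,0],[-0.6,0.039,0,0,0,0],[-0.65,0.042,0,0,0,0],[-0.6627,0.043,0.02,0,0,0],[-0.6627,0.043,0.03,0,0,0],[-0.6627,0.043,0.03,0,0,0]]'; python3 - <<'E'
from h import *
s=status.observe();print(s['tcp_pos'],R.from_quat(s['ee_rot']).apply([0,0,1]).round(4),s['wrist_force'])
ims=[]
for n in('scene','top'):
    c=cap(n);t=s['tcp_pos']-np.array([0,0,.124]);u=proj(c,t);print(n,'tip pred',u,'hole',proj(c,[.588,-.1727,.142]))
    P=cloud(c)
    m=(c['z_map']>0)&(abs(P[...,0]-.588)<.02)&(abs(P[...,1]+.173)<.02)&(P[...,2]>.16)&(P[...,2]<.25)
    for a in np.arange(.16,.25,.01):
        q=P[m&(P[...,2]>=a)&(P[...,2]<a+.01)]
        if len(q):print(round(a,2),len(q),q.mean(0).round(4))
    x,y=u.astype(int);im=c['pixels'][y-40:y+40,x-30:x+30];ims.append(cv2.resize(im,(390,520),interpolation=cv2.INTER_CUBIC))
cv2.imwrite('pics/tip.png',np.hstack(ims)[...,::-1])
E
```

```text
time_s: 9.05
tcp_pos: [0.5866, -0.1715, 0.2941]
ee_rot: [0.657, 0.754, -0.0, -0.002]
wrist_force: [-0.4, -0.3, -0.7]
finger_gap: 0.0208
grasp_force: 45.0
[ 0.58664188 -0.17153611  0.29408524] [-0.0026  0.0016 -1.    ] [-0.43027208 -0.26394648 -0.67259902]
scene tip pred [199.37817936 268.63970091] hole [201.63287875 275.08266573]
0.17 11 [ 0.5913 -0.1723  0.1759]
0.18 12 [ 0.5918 -0.1724  0.185 ]
0.19 14 [ 0.5917 -0.1727  0.1946]
0.2 10 [ 0.591  -0.174   0.2053]
0.21 2 [ 0.5913 -0.1743  0.214 ]
top tip pred [360.27770917 179.87719481] hole [356.99665169 182.63621778]
```

View pics/tip.png

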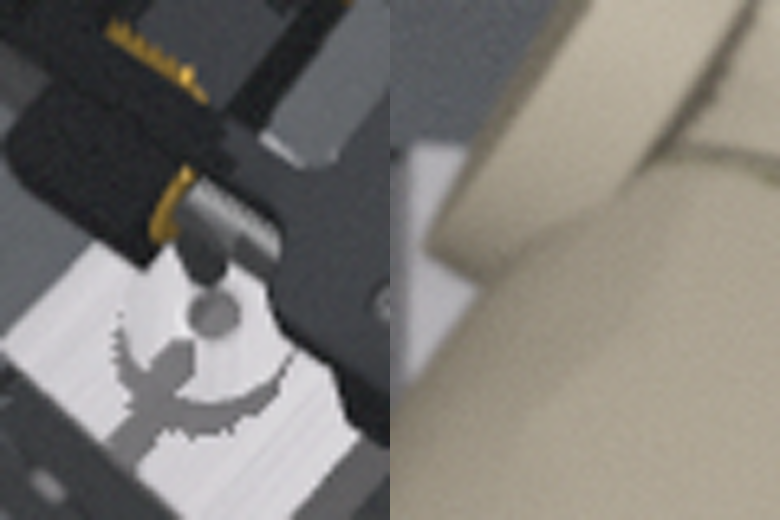

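```bash
python3 - <<'E'
from h import *
go([.5873,-.1732,.272],.135)
E
```

```text
row [-0.0034, 0.0001, 0.0476] [-0.0, -0.0001, 0.0006] from [ 0.587  -0.1715  0.2958]
```

```bash
python3 -m pendant '[[-0.0034,0,0.02,0,0,0],[-0.0034,0,0.036,0,0,0],[-0.0034,0,0.044,0,0,0],[-0.0034,0,0.0476,0,0,0],[-0.0034,0,0.0476,0,0,0]]'; python3 - <<'E'
from h import *
s=status.observe();print(s['tcp_pos'],s['wrist_force'])
c=cap('scene');g=cv2.cvtColor(c['pixels'],cv2.COLOR_RGB2GRAY)
print(g[260:288,190:214])
t=s['tcp_pos']-np.array([0,0,.124]);print(proj(c,t),proj(c,t+[0,0,.02]))
cv2.imwrite('pics/tip2.png',cv2.resize(c['pixels'][245:295,170:235],(780,600),interpolation=cv2.INTER_CUBIC)[...,::-1])
E
```

```text
time_s: 9.65
tcp_pos: [0.5872, -0.1746, 0.2718]
ee_rot: [0.658, 0.753, -0.0, -0.0]
wrist_force: [-0.3, 0.6, -1.9]
finger_gap: 0.0209
grasp_force: 45.0
[ 0.5871963  -0.17455407  0.27179878] [-0.26168751  0.5764706  -1.94351916]
[[ 38  34  38  39  35  33  37  35  37  40  34  34  34  38  44  62  62  62
   67  91 137 177 207 207]
 [ 32  38  34  40  37  37  34  34  37  35  37  36  36  38  46  57  61  61
   62  62  68 115 169 191]
 [ 36  41  35  31  32  35  32  40  36  34  36  38  39  39  43  60  59  58
   62  64  64  64  89 140]
 [ 37  34  39  42  38  39  40  60 114  33  32  36  37  40  43  58  61  62
   62  60  61  65  64  66]
 [ 38  31  39  37  38  41  34  76 186  61  60  36  32  39  46  58  58  60
   60  61  62  62  61  64]
 [ 36  37  39  37  34  37  68  94 159 104  89  74  34  35  40  48  55  58
   61  60  60  60  63  63]
 [ 40  37  40  41  37  43 102  94  97 138 135 107  74  51  35  36  44  53
   54  61  59  64  65  63]
 [ 35  38  36  37  33  84 115  82 102 130 145 139 132  80  74  33  35  43
   49  53  61  60  62  63]
 [ 37  37  37  33  55 103  98  71  85 110 122 138 153 134 104  77
[... 1311 characters left out ...]
98 202 203
  200 202  78  54  62  65]
 [192 191 196 149 119 114 114 112 111 109 110 148 195 199 196 199 203 202
  202 204 114  55  66  64]
 [185 193 144 119 117 115 115 114 112 110 110 179 198 199 197 197 203 205
  203 203 126  53  64  65]
 [149 182 130 117 116 115 114 113 112 111 176 193 197 198 194 197 205 203
  204 205 189  46  67  65]
 [117 124 117 114 115 115 116 113 110 177 193 189 195 198 196 199 202 203
  203 204 204  86  53  64]
 [115 114 114 115 118 117 115 113 175 191 193 191 197 198 195 200 202 204
  205 200 157  76  41  50]
 [116 114 114 110 115 116 116 176 191 194 194 188 196 197 193 199 203 203
  161 126 111 107  36  37]]
[199.94634496 274.5827393 ] [198.3482886  270.83910566]
```

View pics/tip2.png

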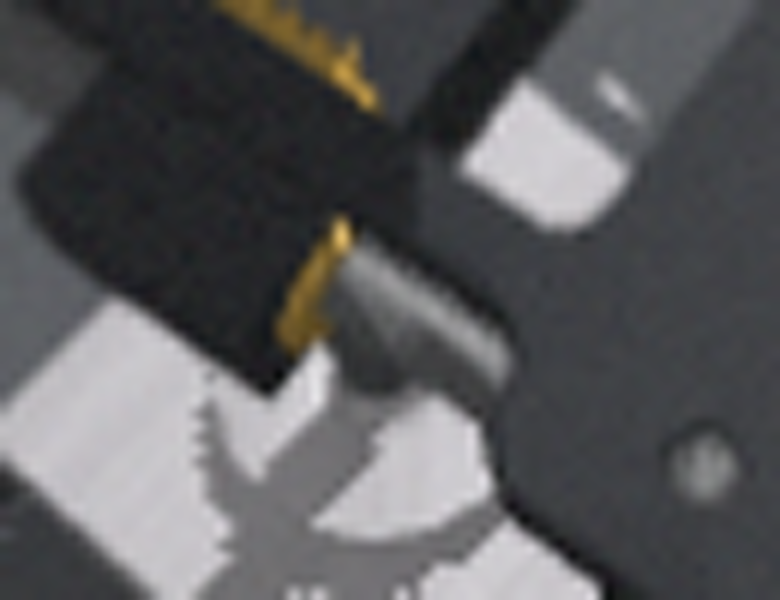

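```bash
python3 - <<'E'
from h import *
c=cap('scene')
print(ray(c,201.4,275.6,.142)-ray(c,200.9,276.9,.142))
go([.5873,-.1728,.264],.135)
E
```

```text
[-0.00086611  0.00191731  0.        ]
row [0.0037, 0.0005, 0.0165] [0.0001, 0.0001, 0.0001] from [ 0.5873 -0.1746  0.2723]
```

```bash
python3 -m pendant '[[0.0037,0,0.004,0,0,0],[0.0037,0,0.008,0,0,0],[0.0037,0,0.01,0,0,0],[0.0037,0,0.012,0,0,0],[0.0037,0,0.013,0,0,0]]';python3 -m pendant '[[0,0,0.001,0,0,0],[0,0,0.002,0,0,0]]';python3 -m pendant '[[0,0,0.001,0,0,0],[0,0,0.002,0,0,0]]'
```

```text
time_s: 10.25
tcp_pos: [0.587, -0.1728, 0.2654]
ee_rot: [0.658, 0.753, -0.0, -0.0]
wrist_force: [-0.3, 0.7, -1.7]
finger_gap: 0.0205
grasp_force: 45.0
time_s: 10.45
tcp_pos: [0.587, -0.1728, 0.2645]
ee_rot: [0.658, 0.753, -0.0, 0.0]
wrist_force: [-0.1, 0.2, -0.8]
finger_gap: 0.021
grasp_force: 45.0
time_s: 10.65
tcp_pos: [0.587, -0.1728, 0.2635]
ee_rot: [0.658, 0.753, -0.0, 0.0]
wrist_force: [-0.2, 0.6, -1.3]
finger_gap: 0.0209
grasp_force: 45.0
```

```bash
python3 -m pendant '[[0,0,0.001,0,0,0],[0,0,0.002,0,0,0]]' | egrep 'tcp|wrist';python3 -m pendant '[[0,0,0.001,0,0,0],[0,0,0.002,0,0,0]]'| egrep 'tcp|wrist'
```

```text
tcp_pos: [0.587, -0.1728, 0.2625]
wrist_force: [0.2, 1.2, -0.5]
tcp_pos: [0.587, -0.1729, 0.2616]
wrist_force: [-0.5, -0.7, -0.2]
```

```bash
python3 -m pendant '[[0,0,0.001,0,0,0],[0,0,0.002,0,0,0]]' | egrep 'tcp|wrist'
```

```text
tcp_pos: [0.5869, -0.173, 0.2605]
wrist_force: [-0.6, -0.9, -0.3]
```

```bash
python3 -m pendant '[[-0.001,0,0.001,0,0,0],[-0.001,0,0.002,0,0,0]]' | egrep 'tcp|wrist';python3 -m pendant '[[0,0,0.001,0,0,0],[0,0,0.002,0,0,0],[0,0,0.002,0,0,0]]' | egrep 'tcp|wrist'
```

```text
tcp_pos: [0.587, -0.1733, 0.2594]
wrist_force: [-1.2, -0.8, -1.6]
tcp_pos: [0.587, -0.1733, 0.2584]
wrist_force: [-0.0, -1.6, -1.3]
```

```bash
python3 -m pendant '[[-0.0008,0,0.001,0,0,0],[-0.0008,0,0.002,0,0,0],[-0.0008,0,0.003,0,0,0],[-0.0008,0,0.003,0,0,0]]' | egrep 'tcp|wrist';python3 -m pendant '[[0,0,0.001,0,0,0],[0,0,0.002,0,0,0],[0,0,0.003,0,0,0],[0,0,0.003,0,0,0]]' | egrep 'tcp|wrist'
```

```text
tcp_pos: [0.5871, -0.1736, 0.2569]
wrist_force: [0.1, -0.4, -0.9]
tcp_pos: [0.5871, -0.1736, 0.2554]
wrist_force: [-1.2, -0.6, -1.1]
```

```bash
python3 -m pendant '[[0,0,0.003,0,0,0],[0,0,0.006,0,0,0],[0,0,0.009,0,0,0],[0,0,0.011,0,0,0],[0,0,0.013,0,0,0],[0,0,0.013,0,0,0]]' | egrep 'tcp|wrist';python3 -m pendant '[[0,0,0.001,0,0,0],[0,0,0.002,0,0,0],[0,0,0.003,0,0,0],[0,0,0.004,0,0,0]]' | egrep 'tcp|wrist';python3 -m pendant '[[0,0,0.001,0,0,0],[0,0,0.002,0,0,0],[0,0,0.003,0,0,0],[0,0,0.004,0,0,0]]' | egrep 'tcp|wrist'
```

```text
tcp_pos: [0.5871, -0.1737, 0.2488]
wrist_force: [-0.6, -0.7, -1.3]
tcp_pos: [0.5871, -0.1737, 0.247]
wrist_force: [0.1, -0.1, -0.6]
tcp_pos: [0.5871, -0.1737, 0.245]
wrist_force: [-0.8, -1.0, -1.1]
```

```bash
for i in 1; do python3 -m pendant '[[0,0,0.001,0,0,0],[0,0,0.002,0,0,0],[0,0,0.003,0,0,0],[0,0,0.004,0,0,0]]' | egrep 'tcp|wrist'; done; python3 -m pendant '[[0,0,0.001,0,0,0],[0,0,0.002,0,0,0],[0,0,0.003,0,0,0],[0,0,0.004,0,0,0]]' | egrep 'tcp|wrist'; python3 -m pendant '[[0,0,0.001,0,0,0],[0,0,0.002,0,0,0],[0,0,0.003,0,0,0],[0,0,0.004,0,0,0]]' | egrep 'tcp|wrist'
```

```text
tcp_pos: [0.5871, -0.1737, 0.243]
wrist_force: [-0.6, -1.0, -0.9]
tcp_pos: [0.5871, -0.1737, 0.241]
wrist_force: [-0.2, -1.2, -1.0]
tcp_pos: [0.5872, -0.1737, 0.2392]
wrist_force: [-0.8, -0.5, 2.4]
```

```bash
python3 -m pendant '[[0,0,0.001,0,0,0],[0,0,0.002,0,0,0]]' | egrep 'tcp|wrist'; python3 -m pendant '[[0,0,0.001,0,0,0],[0,0,0.002,0,0,0]]' | egrep 'tcp|wrist'
```

```text
tcp_pos: [0.5873, -0.1738, 0.239]
wrist_force: [-2.9, -0.8, 7.2]
tcp_pos: [0.5874, -0.1739, 0.2386]
wrist_force: [-2.3, -0.5, 10.0]
```

```bash
python3 -m pendant '[[0,0,0.001,0,0,0],[0,0,0.002,0,0,0],[0,0,0.003,0,0,0]]' | egrep 'tcp|wrist|gap'
```

```text
tcp_pos: [0.5873, -0.1739, 0.2371]
wrist_force: [-2.9, -1.2, 9.1]
finger_gap: 0.0211
```

```bash
python3 -m pendant '[[0,0,0.002,0,0,0],[0,0,0.004,0,0,0],[0,0,0.006,0,0,0],[0,0,0.008,0,0,0],[0,0,0.01,0,0,0],[0,0,0.012,0,0,0]]' | egrep 'tcp|wrist';  python3 -m pendant '[[0,0,0.002,0,0,0],[0,0,0.004,0,0,0],[0,0,0.006,0,0,0],[0,0,0.008,0,0,0],[0,0,0.01,0,0,0],[0,0,0.012,0,0,0]]' | egrep 'tcp|wrist'
```

```text
tcp_pos: [0.5874, -0.1739, 0.2312]
wrist_force: [-2.3, -0.5, 9.9]
tcp_pos: [0.5874, -0.1739, 0.2253]
wrist_force: [-3.2, -0.6, 9.9]
```

```bash
python3 -m pendant '[[0,0,0.002,0,0,0],[0,0,0.004,0,0,0],[0,0,0.006,0,0,0],[0,0,0.008,0,0,0],[0,0,0.01,0,0,0],[0,0,0.012,0,0,0],[0,0,0.014,0,0,0],[0,0,0.016,0,0,0],[0,0,0.018,0,0,0],[0,0,0.02,0,0,0]]' | egrep 'tcp|wrist';  python3 -m pendant '[[0,0,0.002,0,0,0],[0,0,0.004,0,0,0],[0,0,0.006,0,0,0],[0,0,0.008,0,0,0],[0,0,0.01,0,0,0],[0,0,0.012,0,0,0],[0,0,0.014,0,0,0],[0,0,0.016,0,0,0],[0,0,0.018,0,0,0],[0,0,0.02,0,0,0]]' | egrep 'tcp|wrist'
```

```text
tcp_pos: [0.5873, -0.1739, 0.2152]
wrist_force: [-3.7, -0.3, 10.3]
tcp_pos: [0.5873, -0.1739, 0.2051]
wrist_force: [-4.0, -1.4, 9.8]
```

```bash
python3 -m pendant '[[0,0,0.002,0,0,0],[0,0,0.004,0,0,0],[0,0,0.006,0,0,0],[0,0,0.008,0,0,0],[0,0,0.01,0,0,0],[0,0,0.012,0,0,0],[0,0,0.014,0,0,0],[0,0,0.016,0,0,0]]' | egrep 'tcp|wrist';  python3 -m pendant '[[0,0,0.002,0,0,0],[0,0,0.004,0,0,0],[0,0,0.006,0,0,0],[0,0,0.008,0,0,0],[0,0,0.01,0,0,0],[0,0,0.01,0,0,0]]' | egrep 'tcp|wrist'
```

```text
tcp_pos: [0.587, -0.1737, 0.1951]
wrist_force: [-1.7, -0.7, -0.4]
tcp_pos: [0.5871, -0.1737, 0.1903]
wrist_force: [-0.6, -1.9, -1.2]
```

```bash
python3 -m pendant '[[0,0,0,0,0,0],[0,0,0,0,0,0],[0,0,0,0,0,0],[0,0,0,0,0,0]]' | egrep 'time|tcp|wrist'; python3 - <<'E'
from h import *
for n in('scene','top'):
    c=cap(n);P=cloud(c);m=(c['z_map']>0)&(abs(P[...,0]-.59)<.06)&(abs(P[...,1]+.17)<.055)&(P[...,2]>.009)&(P[...,2]<.06)
    print(n,m.sum()); 
    if m.any(): print(P[m][:15].round(3))
go([.5871,-.1737,.312],.135)
E
```

```text
time_s: 20.85
tcp_pos: [0.5871, -0.1737, 0.1904]
wrist_force: [-2.0, -1.4, -1.9]
scene 127
[[ 0.531 -0.223  0.024]
 [ 0.648 -0.117  0.025]
 [ 0.532 -0.224  0.024]
 [ 0.534 -0.223  0.025]
 [ 0.647 -0.12   0.025]
 [ 0.648 -0.118  0.022]
 [ 0.65  -0.117  0.022]
 [ 0.535 -0.224  0.023]
 [ 0.649 -0.121  0.026]
 [ 0.65  -0.12   0.025]
 [ 0.537 -0.224  0.024]
 [ 0.647 -0.122  0.016]
 [ 0.65  -0.122  0.024]
 [ 0.54  -0.224  0.024]
 [ 0.65  -0.122  0.015]]
top 188
[[ 0.649 -0.117  0.025]
 [ 0.649 -0.119  0.025]
 [ 0.647 -0.117  0.025]
 [ 0.647 -0.119  0.025]
 [ 0.645 -0.117  0.025]
 [ 0.645 -0.12   0.025]
 [ 0.65  -0.126  0.01 ]
 [ 0.646 -0.115  0.009]
 [ 0.642 -0.115  0.024]
 [ 0.642 -0.117  0.028]
 [ 0.642 -0.12   0.025]
 [ 0.643 -0.115  0.011]
 [ 0.64  -0.116  0.023]
 [ 0.64  -0.117  0.025]
 [ 0.64  -0.119  0.026]]
row [-0.0, 0.0, -0.2431] [-0.0001, -0.0, 0.0001] from [ 0.5871 -0.1737  0.1905]
```

```bash
python3 -m pendant '[[0,0,0.004,0,0,0],[0,0,0.008,0,0,0],[0,0,0.012,0,0,0],[0,0,0.016,0,0,0],[0,0,0.02,0,0,0],[0,0,0.023,0,0,0]]' | egrep 'tcp|wrist'; python3 -m pendant '[[0,0,-0.01,0,0,0],[0,0,-0.03,0,0,0],[0,0,-0.055,0,0,0],[0,0,-0.08,0,0,0],[0,0,-0.11,0,0,0],[0,0,-0.14,0,0,0],[0,0,-0.17,0,0,0],[0,0,-0.2,0,0,0],[0,0,-0.235,0,0,0],[0,0,-0.265,0,0,0],[0,0,-0.27,0,0,0]]'; python3 -c "
from h import *
go([.5212,.1524,.314],.135)"
```

```text
tcp_pos: [0.5871, -0.1737, 0.1788]
wrist_force: [-2.2, -1.6, -1.6]
time_s: 22.65
tcp_pos: [0.5877, -0.1735, 0.3171]
ee_rot: [0.657, 0.753, 0.001, 0.002]
wrist_force: [-0.8, 0.4, -2.0]
finger_gap: 0.0207
grasp_force: 45.0
row [0.6637, -0.0435, 0.0045] [0.0014, 0.0007, 0.0003] from [ 0.5877 -0.1735  0.3171]
```

```bash
python3 -m pendant '[[0.04,-0.003,0,0,0,0],[0.12,-0.008,0,0,0,0],[0.21,-0.014,0,0,0,0],[0.3,-0.02,0,0,0,0],[0.39,-0.026,0,0,0,0],[0.48,-0.032,0,0,0,0],[0.57,-0.038,0,0,0,0],[0.63,-0.042,0,0,0,0],[0.6637,-0.0435,0.004,0,0,0],[0.6637,-0.0435,0.004,0,0,0],[0.6637,-0.0435,0.004,0,0,0]]'; python3 -c "
from h import *
go([.5212,.1524,.237],.135);c=cap('scene');P=cloud(c)
for a in np.arange(.17,.3,.01):
    q=P[(abs(P[...,0]-.522)<.02)&(abs(P[...,1]-.152)<.02)&(P[...,2]>=a)&(P[...,2]<a+.01)]
    if len(q):print(round(a,2),len(q),q.mean(0).round(4))
"
```

```text
time_s: 23.75
tcp_pos: [0.5207, 0.1521, 0.312]
ee_rot: [0.657, 0.754, -0.0, 0.0]
wrist_force: [0.5, 0.5, -2.1]
finger_gap: 0.0208
grasp_force: 45.0
row [0.0005, 0.001, 0.15] [0.0, 0.0, 0.0003] from [0.5207 0.1521 0.312 ]
0.19 22 [0.5251 0.1499 0.1955]
0.2 22 [0.5252 0.1501 0.2056]
0.21 20 [0.5251 0.1496 0.2151]
0.22 18 [0.5245 0.1497 0.2243]
0.23 25 [0.5238 0.1488 0.2348]
0.24 28 [0.5239 0.1492 0.2451]
0.25 27 [0.5239 0.1495 0.2555]
0.26 25 [0.5246 0.1485 0.2661]
0.27 20 [0.5247 0.1481 0.274 ]
0.28 42 [0.527  0.1444 0.2866]
0.29 70 [0.5249 0.1428 0.2956]
```

```bash
python3 -m pendant '[[0.0005,0.001,0.04,0,0,0],[0.0005,0.001,0.09,0,0,0],[0.0005,0.001,0.13,0,0,0],[0.0005,0.001,0.145,0,0,0],[0.0005,0.001,0.149,0,0,0],[0.0005,0.001,0.152,0,0,0],[0.0005,0.001,0.155,0,0,0],[0.0005,0.001,0.158,0,0,0],[0.0005,0.001,0.161,0,0,0]]'| egrep 'tcp|wrist'; python3 -m pendant '[[0,0,0.003,0,0,0],[0,0,0.006,0,0,0],[0,0,0.009,0,0,0]]'| egrep 'tcp|wrist'
```

```text
tcp_pos: [0.5213, 0.1526, 0.2318]
wrist_force: [-0.1, -0.8, -1.1]
tcp_pos: [0.5212, 0.1525, 0.2269]
wrist_force: [-0.5, 0.2, -1.3]
```

In the hole; on down to near the plate (.142), then gently.

```bash
python3 -m pendant '[[0,0,0.01,0,0,0],[0,0,0.03,0,0,0],[0,0,0.06,0,0,0],[0,0,0.09,0,0,0],[0,0,0.12,0,0,0],[0,0,0.145,0,0,0],[0,0,0.16,0,0,0],[0,0,0.167,0,0,0],[0,0,0.169,0,0,0],[0,0,0.169,0,0,0]]'| egrep 'tcp|wrist'; python3 -m pendant '[[0,0,0.001,0,0,0],[0,0,0.003,0,0,0],[0,0,0.004,0,0,0]]'| egrep 'tcp|wrist'
```

```text
tcp_pos: [0.5214, 0.1526, 0.1428]
wrist_force: [-0.1, 0.5, -1.8]
tcp_pos: [0.5213, 0.1525, 0.1406]
wrist_force: [-0.3, 0.4, -1.1]
```

```bash
python3 -m pendant '[[0,0,0.001,0,0,0],[0,0,0.002,0,0,0],[0,0,0.002,0,0,0]]'| egrep 'tcp|wrist'; python3 -m pendant '[[0,0,0,0,0,0],[0,0,0,0,0,0],[0,0,0,0,0,0],[0,0,0,0,0,0],[0,0,0,0,0,0],[0,0,0,0,0,0],[0,0,0,0,0,0],[0,0,0,0,0,0]]' 0.9; python3 -m pendant '[[0,0,-0.02,0,0,0],[0,0,-0.06,0,0,0],[0,0,-0.12,0,0,0],[0,0,-0.18,0,0,0],[0,0,-0.24,0,0,0],[0.1,-0.1,-0.26,0,0,0],[0.2,-0.2,-0.26,0,0,0],[0.3,-0.3,-0.26,0,0,0],[0.3,-0.3,-0.26,0,0,0]]'
python3 - <<'E'
from h import *
for n in('scene','top'):
    c=cap(n);P=cloud(c);z=P[...,2]
    m=((z>.1665)&(z<.1735)&(P[...,0]>.48)&(P[...,0]<.56)&(P[...,1]>.05)&(P[...,1]<.25)).astype(np.uint8)
    k,l,st,ce=cv2.connectedComponentsWithStats(m)
    for i in range(1,k):
        if st[i,4]>20: print(n,'top',st[i,4],ray(c,*ce[i],.17).round(4))
    save(c,n+'_end.png')
E
```

```text
tcp_pos: [0.5212, 0.1525, 0.1394]
wrist_force: [-0.3, -0.3, -1.8]
time_s: 27.4
tcp_pos: [0.5212, 0.1525, 0.1395]
ee_rot: [0.658, 0.753, -0.0, 0.0]
wrist_force: [-0.5, -0.7, -0.8]
finger_gap: 0.079
grasp_force: 0.0
time_s: 28.3
tcp_pos: [0.3607, 0.274, 0.2703]
ee_rot: [0.658, 0.753, 0.001, 0.0]
wrist_force: [0.7, 1.0, 0.7]
finger_gap: 0.0794
grasp_force: 0.0
scene top 83 [0.5135 0.2079 0.17  ]
scene top 92 [0.5248 0.1515 0.17  ]
scene top 99 [0.5331 0.0945 0.17  ]
top top 110 [0.5305 0.0982 0.17  ]
top top 96 [0.5222 0.1547 0.17  ]
top top 115 [0.5124 0.2109 0.17  ]
```

View pics/scene_end.png

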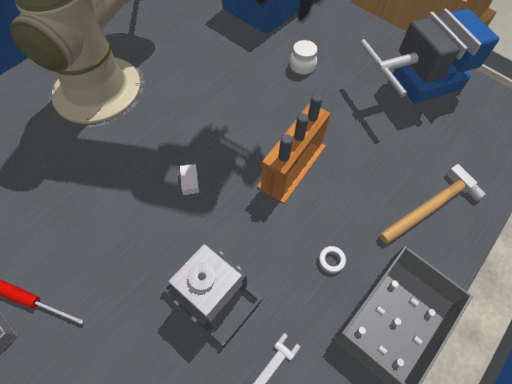

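```bash
python3 -m pendant '[[0,0,0,0,0,0],[0,0,0,0,0,0],[0,0,0,0,0,0]]' | head -1; python3 -c "
from cell import ticket
print(ticket.close_job())"
```

```text
time_s: 28.7
the job is handed in; nothing more can be done
None
```

The drift pushed the pin out of the bore, then went back into its own rack hole (the middle one) and was released; the job is handed in at about 29 s with no verdict shown. The pin in the tray was inferred from the push force dropping to zero and a lower probe meeting nothing, because the cameras cannot see it there. The neighbouring punch I gripped to identify the drift shifted about 3 mm.

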